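# Find the hidden release notch of the bento box and pop its lid

## Robot

A 6-joint arm with a two-finger parallel gripper is mounted at the origin on the work surface. World frame = base frame: x ahead of the robot, y to its left, z up, the work surface at z = 0. Lengths are in m, angles in degrees, forces in N, time in s.
With the tool pointing down it reaches from about 0.25 to 0.725 m from the base axis. Payload 9.7 kg.
Tool frame: the origin (TCP) lies midway between the tips of the shut fingers; the grasp point (between the pads) lies 19 mm behind it; z points along the fingers, x is the direction in which the jaws open and shut, and the axes are right-handed (so a half turn about z gives the same grasp; the last joint's range is limited). The gripper opens to 85 mm and grips with 20 to 120 N. Pads are 22 mm wide; open, the fingers measure 114 mm over their backs; the gripper's body (76 mm by 85 mm) begins 54 mm behind the grasp point. The pads swing forward as they close: fully open they stand 13 mm farther back than shut.
Start: joints at [68.354, 4.979, 10.078, 95.1, 0, 90], TCP at [0.203, 0.511, 0.231] pointing down, gripper open.
Joint ranges: [-179.16, 179.16], [-48.56, 103.87], [-65.8, 70.77], [-126.05, 130.52], [-82.76, 87.17], [-180, 180]. Speed limits (degrees/s): [127.2, 127.2, 147.25, 180, 180, 180].

## Interface

Orientations are given as [roll, pitch, yaw] about the fixed x, y, z axes, in that order (R = Rz(yaw) Ry(pitch) Rx(roll)).
In Python, from workcell import sensors, camera, get_calibration, bot, recognise, place_of gives the robot as it stands. The module is installed in compiled form; this text tells all that it offers.
- The arm moves only by the tool send_rows, never from a script. Its argument "plan" is a list of rows, each a list of 3 entries, a list of its own where there are three numbers: the shift along the tool's x, y, z normalised to -1 to 1, where 1 is 0.3 m, then the turn, a rotation vector about the tool's x, y, z normalised to -1 to 1, where 1 is pi rad, then the closure, from -1 (fully open) to 1 (shut). In form: [[[x, y, z], [rx, ry, rz], claw], ...]. A call has 1 to 10 rows; each row is the pose to reach, as a shift and turn from the pose commanded when the call began, along the tool's axes at that moment, turning the shorter way round; what a row does not reach only later rows make up. A row lasts 1/10 s, in which the tool goes at most 50 mm and 8.59 degrees, less where a joint would pass 70% of its speed; a pose out of reach is approached as far as the arm can. A call with a number of a shift or a turn outside -1 to 1 is refused whole. A call with a gripper value outside its range is refused whole. The fingers move at their own pace and stop on an object; "force" is the grip in N (left out, the last holds). Time passes only in rows, so rows that repeat a pose let the fingers close. It gives the time, the measured TCP pose, the force and the opening at its end, in the units of the state.
- sensors.get_obs(): the state, without advancing time (a new reading comes with each control period).
- camera(name): name is "scene" or "top" or "wrist"; returns the picture (384x512x3 uint8, blue, green, red); there is no depth.
- get_calibration(name): a dict with "fx", "fy", "cx", "cy" (pixels), "R" (3x3) and "t" (3): a world point X has camera coordinates R X + t. Camera axes: x right, y down, z forward; pixel columns grow to the right and rows downward; lengths in m; the calibration is good to about 2 mm. A picture is of the moment at which its call begins: read the wrist's pose just before it. get_calibration takes no time and is no camera call; for the wrist camera it gives the pose at the moment of the call.
- bot.job_done(): hands the job in, once; it reports no verdict.
Trained networks look in the newest picture that a camera, given by its name, has taken for a name from the list of things; names that differ only in an ending like _2 or _b are one class to them, and where a whole thing is asked for, a point or a joint stands for the part that bears it (a point fixed in the world has none). Each returns a list of dicts, best first, with "p" (0 to 1); they miss things now and then, are a little off and sometimes report something else, mostly with a low value. They report only what shows in the picture. A call takes as long as a camera call.
- recognise(label, camera): "point" ([column, row] in pixels, amid what is visible of it).
- place_of(label, camera): "point" ([column, row] in pixels: a listed point, or the origin of a listed thing).
The state is a dict: "time": time; "q": joint angles; "qd": joint speeds; "joint_efforts": joint torques, N m; "ee_pos": TCP position; "tcp_rot": TCP orientation; "wrist_force": force on the tool from outside, world axes, zero at the start; "torque": the same for the moment, N m; "opening": finger opening in m.
Only numpy, scipy, OpenCV 4.12 (cv2) and the standard library are available. Lean on these libraries where they do the work, as an engineer would, in place of code of your own. Each camera call takes 0.05 s, during which the arm holds its last target. There are 200 camera calls.

## Task

The pink bento box opens by a key hidden in a notch somewhere along the sill at its front. Put a closed fingertip on the white dot at the end of the sill, sweep it along the sill until you feel the notch, then press the key inside it fully down so that the lid pops ajar, and take the hand away. Do not touch the lid itself, and leave the things standing around where they are.

Things in the scene. Friction and masses are not known exactly. Their poses are not given: they have to be found in the camera images.
- bento: Closed pink bento box, fixed to the bench. Origin on the bench under the middle of its shell; x points from its front (robot side) to its rear (hinge side), y along its length to its left end, z up. Shell 160 mm (x -80 to +80) by 260 mm (y), lid top 72 mm above the bench. All along the front runs a darker pink sill (see sill).
- sill (a point): Middle of the sill's top, at x -100, y 0, z 55 mm of the bento. The sill is a flat rigid ledge 40 mm deep (x -120 to -80), 260 mm long (y -130 to +130), top 55 mm above the bench (joints of 0.3 mm may be felt). The point does not show the notch.
- sill_left (a point): Left end of the sill's top edge line (x -100, y +130, z 55 mm of the bento). The notch is a gap in the sill 48 mm long (along y), 40 mm deep in x, open to the front; its centre lies anywhere between y -34 and +34 mm, not tracked. Inside sits the key, same colour, 44 mm long, its top 5 mm below the sill's top. The rest of the sill is plain.
- dot (a point): White dot, 12 mm across, flat on top of the sill near its left end: at x -100, y +112, z 55 mm in the bento's frame. The sweep starts here and runs towards the bento's -y.
- release_key (a joint): How far the release key in the notch is pressed down: 0 up (5 mm below the sill's top), 0.008 m fully down. It yields straight down to a push of about 4 to 7 N, without a spring, and stays where it is left.
- bento_lid (a joint): Opening angle of the lid in rad, hinged along the rear: 0 shut. It is geared to the key (20 rad per metre): 0.16 with the key fully down, the front edge of the lid then standing about 25 mm higher. It stays ajar.
- lid_front (a point): Middle of the top front edge of the pink lid, a plain panel 161 x 262 x 12 mm on top of the shell; shut, its top is 17 mm above the sill's top and its front edge is at the rear of the sill. The lid is not to be touched.
- egg_cup_mid (a point): white ceramic egg cup, 50 mm across, 62 mm tall, standing loose on the bench. The point is on its axis, 31 mm above its foot.
- toothpick_holder_mid (a point): round bamboo toothpick holder with toothpicks, 38 mm across, 67 mm tall with the picks, standing loose on the bench. The point is on its axis, 27.5 mm above its foot.
- soy_bottle_mid (a point): amber sauce bottle with red cap, 52 mm across, 130 mm tall, standing loose on the bench. The point is on its axis, 65 mm above its foot.
- sesame_jar_mid (a point): small clear jar with green lid, 56 mm across, 75 mm tall, standing loose on the bench. The point is on its axis, 37.5 mm above its foot.
- rice_bowl_mid (a point): blue rice bowl, 110 mm across, 55 mm tall, standing loose on the bench. The point is on its axis, 27.5 mm above its foot.
- tea_mug_mid (a point): terracotta mug with handle, 76 mm across, 85 mm tall, standing loose on the bench. The point is on its axis, 42.5 mm above its foot.

How it is judged:
By the outcome, as a careful person would: the job done as asked, in the order asked, and still so for the second after the job is handed in, with the robot touching nothing.
It also fails if it takes over 58 s, if anything falls off the work surface, if the arm or the gripper's body presses on something with over 40 N, if the wrist force passes 120 N, or if a joint passes its speed limit or range.

## Working session

There is one attempt and no reset: what is moved stays moved. The work goes in short steps, Python scripts to look and compute and a tool call to move; the robot and the scene stay as the last step left them, time stands still between calls to the robot, and variables do not carry over. Pictures are saved under pics/ and viewed, on a budget of 10 in all, crops included, one or two more only if the job needs it, and the job is handed in when it is done.

Besides the shell and the picture viewer there is one more tool, called after "Emit:" by a JSON object that holds its "op" and its "data". send_rows: Moves the arm, as the interface text tells. Scaled input: -1 to 1 covers 0.3 m each way for a shift and pi rad each way for a turn. Its arguments: {"type":"object","properties":{"plan":{"type":"array"},"force":{"type":"number"}},"required":["plan"]}

```bash
mkdir -p pics; cat > h.py <<'E'
import numpy as np,cv2
from workcell import sensors,camera,get_calibration,bot,recognise,place_of
def ray(c,uv):
    K=get_calibration(c);R=np.array(K["R"]);t=np.array(K["t"])
    d=R.T@np.array([(uv[0]-K["cx"])/K["fx"],(uv[1]-K["cy"])/K["fy"],1.]);return -R.T@t,d
def at_z(c,uv,z):
    o,d=ray(c,uv);return o+d*(z-o[2])/d[2]
def proj(c,X):
    K=get_calibration(c);p=np.array(K["R"])@np.array(X)+np.array(K["t"]);return [K["fx"]*p[0]/p[2]+K["cx"],K["fy"]*p[1]/p[2]+K["cy"]]
E
python3 - <<'E'
from h import *
o=sensors.get_obs();print({k:np.round(o[k],3) for k in o})
ims=[]
Z=dict(bento=0,sill=.055,sill_left=.055,dot=.055,lid_front=.072,egg_cup_mid=.031,toothpick_holder_mid=.0275,soy_bottle_mid=.065,sesame_jar_mid=.0375,rice_bowl_mid=.0275,tea_mug_mid=.0425)
for c in("scene","top"):
    im=camera(c);cv2.imwrite(f"pics/{c}0.png",im)
    for k in Z:
        r=place_of(k,c)
        print(c,k,[(np.round(x["point"],1).tolist(),round(x["p"],2),np.round(at_z(c,x["point"],Z[k]),3).tolist()) for x in r[:2]])
E
```

```text
{'time': np.float64(0.0), 'q': array([68.351,  5.01 , 10.034, 95.1  , -0.   , 89.998]), 'qd': array([ 0.005,  0.045, -0.083,  0.011, -0.049, -0.088]), 'joint_efforts': array([-3.0000e-03, -5.2039e+01,  4.6480e+01,  1.6000e-02, -0.0000e+00,
        0.0000e+00]), 'ee_pos': array([0.203, 0.511, 0.231]), 'tcp_rot': array([1.8000e+02, 7.6000e-02, 6.8352e+01]), 'wrist_force': array([ 0.429, -0.494,  0.013]), 'torque': array([0.021, 0.043, 0.033]), 'opening': np.float64(0.086)}
scene bento [([251.5, 173.2], 0.88, [0.601, -0.09, 0.0])]
scene sill [([270.2, 141.3], 0.61, [0.511, -0.115, 0.055])]
scene sill_left [([307.6, 161.5], 0.77, [0.473, 0.007, 0.055])]
scene dot [([303.8, 158.9], 0.56, [0.476, -0.006, 0.055])]
scene lid_front [([268.2, 138.7], 0.75, [0.518, -0.115, 0.072])]
scene egg_cup_mid [([215.8, 123.6], 0.83, [0.589, -0.289, 0.031]), ([317.3, 189.5], 0.35, [0.502, 0.084, 0.031])]
scene toothpick_holder_mid [([320.1, 186.6], 0.69, [0.488, 0.08, 0.027]), ([176.9, 98.1], 0.47, [0.626, -0.463, 0.027])]
scene soy_bottle_mid [([240.6, 251.1], 0.83, [0.781, 0.109, 0.065])]
scene sesame_j
[... 279 characters left out ...]
[0.491, -0.128, 0.055])]
top sill_left [([255.6, 230.0], 0.76, [0.479, 0.013, 0.055])]
top dot [([262.8, 233.0], 0.88, [0.468, -0.012, 0.055]), ([226.2, 146.7], 0.55, [0.778, 0.114, 0.055])]
top lid_front [([291.6, 219.4], 0.88, [0.515, -0.113, 0.072])]
top egg_cup_mid [([338.6, 197.5], 0.67, [0.59, -0.288, 0.031])]
top toothpick_holder_mid [([294.9, 226.6], 0.25, [0.487, -0.129, 0.028])]
top soy_bottle_mid [([226.2, 145.5], 0.7, [0.78, 0.113, 0.065])]
top sesame_jar_mid [([278.2, 146.6], 0.67, [0.778, -0.073, 0.038])]
top rice_bowl_mid [([135.7, 206.0], 0.97, [0.57, 0.449, 0.028]), ([283.2, 195.6], 0.27, [0.6, -0.089, 0.028])]
top tea_mug_mid [([380.0, 187.8], 0.79, [0.622, -0.434, 0.042])]
```

```bash
python3 -c "
import cv2
a=cv2.imread('pics/scene0.png');b=cv2.imread('pics/top0.png')[140:280,180:380]
cv2.imwrite('pics/top0c.png',cv2.resize(b,None,fx=4,fy=4,interpolation=cv2.INTER_CUBIC));cv2.imwrite('pics/scene0c.png',cv2.resize(a[60:300,130:430],None,fx=2.5,fy=2.5,interpolation=cv2.INTER_CUBIC))"
```

```text
(no output)
```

View pics/top0c.png

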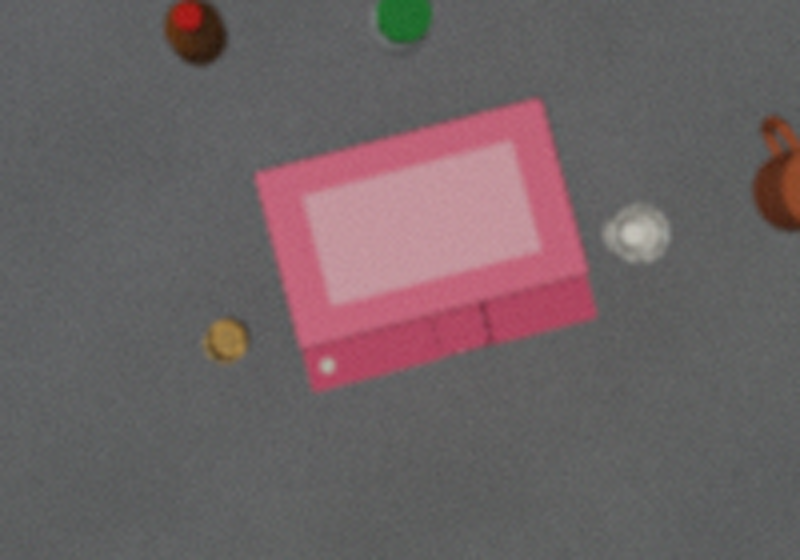

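View pics/scene0c.png

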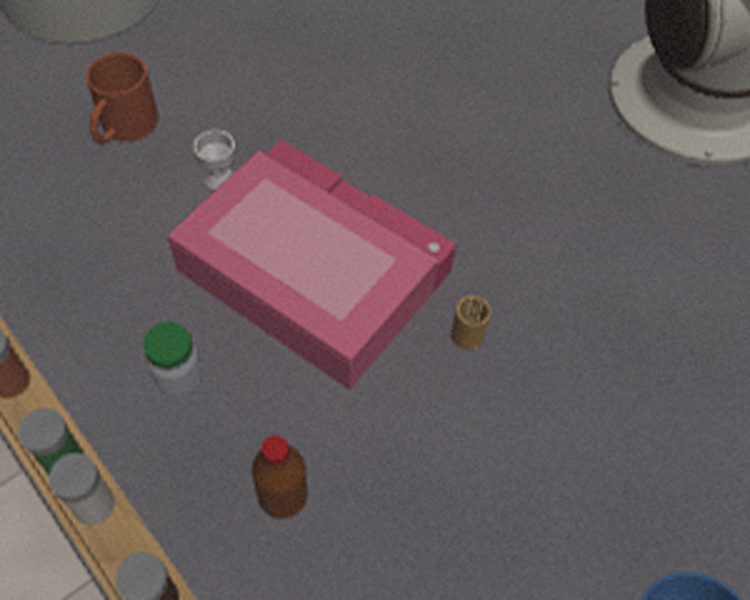

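The top crop shows the dot at about (327,366), the sill running from (315,391) to (596,318), and a faint gap at about x 435-490. The toothpick holder stands left of the sill at (226,341), and the egg cup is off its right end. Next I fit the bento pose from the corners.

```bash
python3 - <<'E'
from h import *
from scipy.optimize import least_squares
f=lambda p:[180+p[0]/4-.375,140+p[1]/4-.375]
g=lambda p:[130+p[0]/2.5-.3,60+p[1]/2.5-.3]
P=[((.081,.131,.072),(256,172)),((.081,-.131,.072),(541,98)),((-.12,-.13,.055),(597,318)),((-.12,.13,.055),(315,391)),((-.1,.112,.055),(327,366)),((-.081,.131,.072),(301,347))]
S=[((-.1,.112,.055),(434,247)),((.081,.131,.072),(350,358)),((.081,-.131,.072),(169,238)),((-.12,.13,.055),(456,243)),((-.12,-.13,.055),(281,141))]
def W(v,X):
    c,s=np.cos(v[2]),np.sin(v[2]);return np.array([v[0]+c*X[0]-s*X[1],v[1]+s*X[0]+c*X[1],X[2]])
def res(v,sel=0):
    r=[np.subtract(proj("top",W(v,X)),f(u)) for X,u in P] if sel in(0,1) else []
    if sel in(0,2): r+=[np.subtract(proj("scene",W(v,X)),g(u)) for X,u in S]
    return np.ravel(r)
for s in(0,1,2):
    q=least_squares(res,[.605,-.09,-.2],args=(s,),loss='soft_l1');print(s,q.x[:2],np.degrees(q.x[2]),np.round(q.fun,1))
    v=q.x
    if s==0: np.save('v.npy',v)
    print('dot',W(v,(-.1,.112,.055)),at_z("top",f((327,366)),.055),at_z("scene",g((434,247)),.055))
v=np.load('v.npy')
for p in[(436,338),(489,322),(460,330)]:
    w=at_z("top",f(p),.055)[:2]-v[:2];c,s=np.cos(v[2]),np.sin(v[2]);print('notch',c*w[0]+s*w[1],-s*w[0]+c*w[1])
E
```

```text
0 [ 0.60004028 -0.09238084] 14.020595857081378 [-0.6 -0.   0.2 -0.7  0.3 -0.4 -0.3  0.3  0.2 -0.3  0.   1.   0.   0.
  0.3  0.8 -1.3 -1.4  0.5  0.3  0.1 -0.9]
dot [ 0.47588509 -0.00794453  0.055     ] [ 0.47489722 -0.00738287  0.055     ] [ 0.47587295 -0.00810286  0.055     ]
1 [ 0.59966036 -0.09282609] 13.654090788633244 [-0.3 -0.2  0.6 -0.4  0.2 -0.  -0.4  0.2  0.1 -0.3 -0.   0.9]
dot [ 0.47604782 -0.00759733  0.055     ] [ 0.47489722 -0.00738287  0.055     ] [ 0.47587295 -0.00810286  0.055     ]
2 [ 0.60057595 -0.09163969] 14.437494845174031 [ 0.  -0.   0.7  0.9 -1.4 -0.8  0.4  0.1 -0.3 -0.6]
dot [ 0.47580967 -0.00810899  0.055     ] [ 0.47489722 -0.00738287  0.055     ] [ 0.47587295 -0.00810286  0.055     ]
notch -0.10168519297520272 0.013227371703454505
notch -0.10007513981445121 -0.03572700993535831
notch -0.10031394562920809 -0.00911473017802365
```

Emit:
{"op": "send_rows", "data": {"plan": [[[-0.08,0.092,0],[0,0,-0.025],1],[[-0.16,0.184,0],[0,0,-0.05],1],[[-0.24,0.276,0],[0,0,-0.075],1],[[-0.32,0.368,0],[0,0,-0.1],1],[[-0.4,0.46,0],[0,0,-0.125],1],[[-0.48,0.552,0],[0,0,-0.15],1],[[-0.56,0.644,0],[0,0,-0.175],1],[[-0.638,0.738,0],[0,0,-0.198],1],[[-0.638,0.738,0],[0,0,-0.198],1],[[-0.638,0.738,0],[0,0,-0.198],1]], "force": 60}}

```text
time: 2.2
ee_pos: [0.3384, 0.2512, 0.2315]
tcp_rot: [180.0, -0.0, 103.8]
wrist_force: [-0.2, -0.0, 0.2]
opening: 0.0002
```

```bash
cat >> h.py <<'E'
from scipy.spatial.transform import Rotation as Ro
def st():
    o=sensors.get_obs();print({k:np.round(o[k],4).tolist() for k in("time","q","ee_pos","tcp_rot","wrist_force","opening")});return o
def need(bx,by,z):
    "shift in tool units from the measured pose to a bento-frame x,y and world z"
    o=st();v=np.load('v.npy');c,s=np.cos(v[2]),np.sin(v[2])
    w=np.array([v[0]+c*bx-s*by,v[1]+s*bx+c*by,z]);R=Ro.from_euler('xyz',o["tcp_rot"],degrees=True)
    print('world',w.round(4),'units',(R.inv().apply(w-o["ee_pos"])/.3).round(4),'yaw err',np.degrees(v[2])+90-o["tcp_rot"][2])
E
python3 -c "
from h import *
need(-.102,.112,.12)"
```

```text
{'time': 2.2, 'q': [36.5816, -12.4964, -6.442, 96.0226, 0.0129, 22.7536], 'ee_pos': [0.3384, 0.2512, 0.2315], 'tcp_rot': [179.9757, -0.0242, 103.828], 'wrist_force': [-0.2363, -0.0218, 0.1751], 'opening': 0.0002}
world [ 0.4739 -0.0084  0.12  ] units [-0.9486  0.2318  0.3712] yaw err 0.19254816461481994
```

Emit:
{"op": "send_rows", "data": {"plan": [[[-0.12,0.029,0],[0,0,-0.001],1],[[-0.24,0.058,0],[0,0,-0.001],1],[[-0.36,0.087,0],[0,0,-0.001],1],[[-0.48,0.116,0],[0,0,-0.001],1],[[-0.6,0.145,0.07],[0,0,-0.001],1],[[-0.72,0.174,0.14],[0,0,-0.001],1],[[-0.84,0.203,0.21],[0,0,-0.001],1],[[-0.949,0.232,0.29],[0,0,-0.001],1],[[-0.949,0.232,0.371],[0,0,-0.001],1],[[-0.949,0.232,0.371],[0,0,-0.001],1]]}}

```text
time: 3.2
ee_pos: [0.4731, -0.0073, 0.1167]
tcp_rot: [-179.7, -0.1, 104.1]
wrist_force: [-0.4, -0.1, 0.1]
opening: 0.0001
```

```bash
python3 -c "
from h import *
need(-.102,.112,.06)
im=camera('wrist');cv2.imwrite('pics/w1.png',im)
for k in('dot','sill_left'):
  r=place_of(k,'wrist');print(k,[(x['point'],x['p'],at_z('wrist',x['point'],.055)) for x in r[:2]])
print('tip proj',proj('wrist',sensors.get_obs()['ee_pos']))
v=np.load('v.npy');c,s=np.cos(v[2]),np.sin(v[2])
for b in((-.1,.112),(-.12,.13),(-.12,.013),(-.12,-.035)): print(b,proj('wrist',[v[0]+c*b[0]-s*b[1],v[1]+s*b[0]+c*b[1],.055]))
"
```

```text
{'time': 3.2, 'q': [-0.9, -5.9469, -13.4418, 82.8308, 0.0172, -15.0211], 'ee_pos': [0.4731, -0.0073, 0.1167], 'tcp_rot': [-179.6899, -0.1011, 104.1208], 'wrist_force': [-0.4403, -0.083, 0.1307], 'opening': 0.0001}
world [ 0.4739 -0.0084  0.06  ] units [-0.0046  0.003   0.1889] yaw err -0.10016724637486618
dot [([258.1, 206.6], 0.63, array([ 0.48083363, -0.0037821 ,  0.055     ]))]
sill_left [([275.5, 204.6], 0.91, array([0.47641615, 0.00992247, 0.055     ])), ([112.3, 235.5], 0.71, array([ 0.53849057, -0.11866422,  0.055     ]))]
tip proj [np.float64(256.6427322975523), np.float64(234.51659035482194)]
(-0.1, 0.112) [np.float64(254.82049166171748), np.float64(198.9781132659865)]
(-0.12, 0.13) [np.float64(277.2754554358709), np.float64(175.58725031682926)]
(-0.12, 0.013) [np.float64(131.80745694553622), np.float64(174.8053450122383)]
(-0.12, -0.035) [np.float64(72.0527686663064), np.float64(174.4841574780411)]
```

View pics/w1.png

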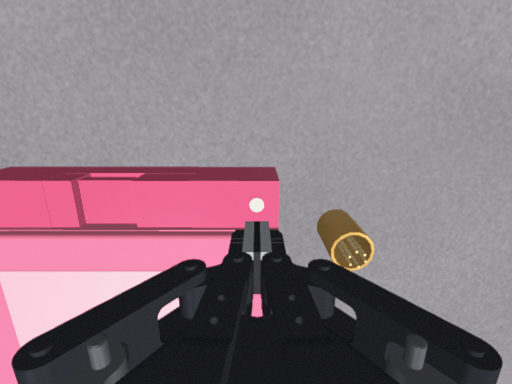

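The wrist view shows the dot at (257,205), the sill's front edge at row 181, its left end at column 278, and the notch at columns 45-85. That puts the dot about 4 mm off the top/scene estimate. I'll descend to just above it and compare from near.

Emit:
{"op": "send_rows", "data": {"plan": [[[0,0.005,0.05],[0,0,0],1],[[0,0.007,0.1],[0,0,0],1],[[0,0.007,0.14],[0,0,0],1],[[0,0.007,0.16],[0,0,0],1],[[0,0.007,0.17],[0,0,0],1],[[0,0.007,0.17],[0,0,0],1],[[0,0.007,0.17],[0,0,0],1]]}}

```text
time: 4.05
ee_pos: [0.4767, -0.0073, 0.0694]
tcp_rot: [180.0, 0.0, 104.2]
wrist_force: [-0.3, 0.0, 0.1]
opening: 0.0002
```

```bash
python3 -c "
from h import *
need(-.102,.112,.06)
im=camera('wrist');cv2.imwrite('pics/w2.png',cv2.resize(im[130:290,130:330],None,fx=4,fy=4,interpolation=cv2.INTER_CUBIC))
print('tip proj',proj('wrist',sensors.get_obs()['ee_pos']))
v=np.load('v.npy');c,s=np.cos(v[2]),np.sin(v[2])
for b in((-.1,.112),(-.12,.13),(-.08,.13),(-.12,.013),(-.12,-.035)): print(b,np.round(proj('wrist',[v[0]+c*b[0]-s*b[1],v[1]+s*b[0]+c*b[1],.055])))
"
```

```text
{'time': 4.05, 'q': [-0.8792, -5.1079, -17.9078, 77.1692, -0.0014, -15.046], 'ee_pos': [0.4767, -0.0073, 0.0694], 'tcp_rot': [179.9706, 0.0094, 104.1668], 'wrist_force': [-0.2858, 0.01, 0.1064], 'opening': 0.0002}
world [ 0.4739 -0.0084  0.06  ] units [-0.0013 -0.0098  0.0313] yaw err -0.14624051740381105
tip proj [np.float64(256.6869770597404), np.float64(234.51579963215573)]
(-0.1, 0.112) [256. 223.]
(-0.12, 0.13) [285. 193.]
(-0.08, 0.13) [283. 251.]
(-0.12, 0.013) [ 96. 192.]
(-0.12, -0.035) [ 18. 192.]
```

View pics/w2.png

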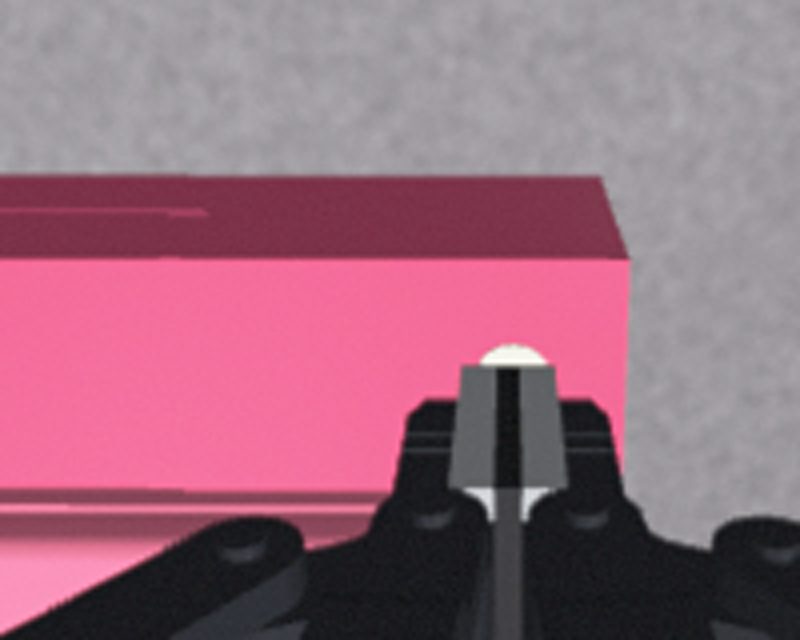

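The close view agrees within about 1.5 mm: dot centre at about (258,225), sill front edge at row 195, rear edge at row 252. Now I descend to touch.

Emit:
{"op": "send_rows", "data": {"plan": [[[0.003,-0.006,0.015],[0,0,0],1],[[0.003,-0.006,0.03],[0,0,0],1],[[0.003,-0.006,0.04],[0,0,0],1],[[0.003,-0.006,0.045],[0,0,0],1],[[0.003,-0.006,0.045],[0,0,0],1]]}}

```text
time: 4.6
ee_pos: [0.4744, -0.0068, 0.0554]
tcp_rot: [-180.0, -0.0, 104.2]
wrist_force: [0.2, -0.5, -0.5]
opening: -0.0001
```

Emit:
{"op": "send_rows", "data": {"plan": [[[0,0,0.002],[0,0,0],1],[[0,0,0.003],[0,0,0],1],[[0,0,0.003],[0,0,0],1]]}}

```text
time: 4.9
ee_pos: [0.4746, -0.0069, 0.055]
tcp_rot: [180.0, 0.0, 104.2]
wrist_force: [-1.4, 0.1, 4.4]
opening: -0.0003
```

Emit:
{"op": "send_rows", "data": {"plan": [[[0,0,0.0012],[0,0,0],1],[[-0.01,0,0.0012],[0,0,0],1],[[-0.02,0,0.0012],[0,0,0],1],[[-0.03,0,0.0012],[0,0,0],1],[[-0.04,0,0.0012],[0,0,0],1],[[-0.05,0,0.0012],[0,0,0],1],[[-0.06,0,0.0012],[0,0,0],1],[[-0.07,0,0.0012],[0,0,0],1],[[-0.08,0,0.0012],[0,0,0],1],[[-0.09,0,0.0012],[0,0,0],1]]}}

```text
time: 5.9
ee_pos: [0.4817, -0.0324, 0.055]
tcp_rot: [179.9, -0.1, 104.2]
wrist_force: [-1.3, 5.0, 7.0]
opening: 0.0003
```

Emit:
{"op": "send_rows", "data": {"plan": [[[-0.01,0,0],[0,0,0],1],[[-0.02,0,0],[0,0,0],1],[[-0.03,0,0],[0,0,0],1],[[-0.04,0,0],[0,0,0],1],[[-0.05,0,0],[0,0,0],1],[[-0.06,0,0],[0,0,0],1],[[-0.07,0,0],[0,0,0],1],[[-0.08,0,0],[0,0,0],1],[[-0.09,0,0],[0,0,0],1],[[-0.1,0,0],[0,0,0],1]]}}

```text
time: 6.9
ee_pos: [0.489, -0.0615, 0.055]
tcp_rot: [179.9, -0.1, 104.2]
wrist_force: [-0.6, 3.8, 6.2]
opening: 0.0003
```

```bash
cat >> h.py <<'E'
def where():
    o=st();v=np.load('v.npy');c,s=np.cos(v[2]),np.sin(v[2]);w=o["ee_pos"][:2]-v[:2];print('bento xy',c*w[0]+s*w[1],-s*w[0]+c*w[1])
E
python3 -c "
from h import *
where()"
```

```text
{'time': 6.9, 'q': [-7.2251, -2.5814, -17.1252, 75.3873, 0.1018, -21.4322], 'ee_pos': [0.489, -0.0615, 0.055], 'tcp_rot': [179.8987, -0.0696, 104.2072], 'wrist_force': [-0.5532, 3.7641, 6.2183], 'opening': 0.0003}
bento xy -0.10025914794147905 0.056884888110974946
```

Emit:
{"op": "send_rows", "data": {"plan": [[[-0.01,0,0],[0,0,0],1],[[-0.02,0,0],[0,0,0],1],[[-0.03,0,0],[0,0,0],1],[[-0.04,0,0],[0,0,0],1],[[-0.05,0,0],[0,0,0],1],[[-0.06,0,0],[0,0,0],1],[[-0.07,0,0],[0,0,0],1],[[-0.08,0,0],[0,0,0],1],[[-0.09,0,0],[0,0,0],1]]}}

```text
time: 7.8
ee_pos: [0.4954, -0.0879, 0.0547]
tcp_rot: [179.9, -0.1, 104.2]
wrist_force: [-1.9, 3.4, 6.2]
opening: 0.0004
```

Emit:
{"op": "send_rows", "data": {"plan": [[[-0.01,0,0],[0,0,0],1],[[-0.02,0,0],[0,0,0],1],[[-0.03,0,0],[0,0,0],1]]}}

```text
time: 8.1
ee_pos: [0.4976, -0.0966, 0.0548]
tcp_rot: [179.9, -0.0, 104.2]
wrist_force: [-0.9, 4.5, 5.3]
opening: 0.0001
```

Emit:
{"op": "send_rows", "data": {"plan": [[[-0.01,0,0],[0,0,0],1],[[-0.02,0,0],[0,0,0],1]]}}

```text
time: 8.3
ee_pos: [0.4991, -0.1024, 0.0548]
tcp_rot: [179.9, -0.0, 104.2]
wrist_force: [-0.3, 4.6, 7.1]
opening: 0.0003
```

Emit:
{"op": "send_rows", "data": {"plan": [[[-0.01,0,0],[0,0,0],1],[[-0.02,0,0],[0,0,0],1]]}}

```text
time: 8.5
ee_pos: [0.5005, -0.1083, 0.0547]
tcp_rot: [179.9, -0.0, 104.2]
wrist_force: [-0.6, 3.5, 5.3]
opening: 0.0
```

```bash
python3 -c "
from h import *
where()"
```

```text
{'time': 8.5, 'q': [-12.2475, 0.1058, -14.525, 75.3373, 0.0616, -26.4404], 'ee_pos': [0.5005, -0.1083, 0.0547], 'tcp_rot': [179.9441, -0.041, 104.193], 'wrist_force': [-0.581, 3.5474, 5.2918], 'opening': 0.0}
bento xy -0.10042162449086973 0.008630354786457567
```

Emit:
{"op": "send_rows", "data": {"plan": [[[-0.01,0,0],[0,0,0],1],[[-0.015,0,0],[0,0,0],1]]}}

```text
time: 8.7
ee_pos: [0.5013, -0.1134, 0.0539]
tcp_rot: [-180.0, 0.0, 104.2]
wrist_force: [0.1, -0.2, -0.2]
opening: 0.0002
```

Emit:
{"op": "send_rows", "data": {"plan": [[[-0.01,0,0],[0,0,0],1],[[-0.015,0,0],[0,0,0],1]]}}

```text
time: 8.9
ee_pos: [0.5024, -0.1177, 0.054]
tcp_rot: [-180.0, 0.0, 104.2]
wrist_force: [0.0, -0.0, -0.6]
opening: -0.0001
```

Emit:
{"op": "send_rows", "data": {"plan": [[[-0.01,0,0],[0,0,0],1],[[-0.015,0,0],[0,0,0],1]]}}

```text
time: 9.1
ee_pos: [0.5036, -0.122, 0.0542]
tcp_rot: [-180.0, 0.0, 104.2]
wrist_force: [-0.2, -0.7, -1.2]
opening: -0.0001
```

```bash
python3 -c "
from h import *
where()"
```

```text
{'time': 9.1, 'q': [-13.6181, 0.9748, -13.7083, 75.3213, -0.0044, -27.7824], 'ee_pos': [0.5036, -0.122, 0.0542], 'tcp_rot': [-179.994, 0.0018, 104.1643], 'wrist_force': [-0.1595, -0.7474, -1.2045], 'opening': -0.0001}
bento xy -0.10079446920025632 -0.005371902547887868
```

Contact was lost at bento y of about +5 mm, as expected for a left notch edge near +13. I'll go to about the notch middle, then press.

Emit:
{"op": "send_rows", "data": {"plan": [[[-0.009,0,0],[0,0,0],1],[[-0.018,0,0],[0,0,0],1],[[-0.018,0,0],[0,0,0],1]]}}

```text
time: 9.4
ee_pos: [0.5049, -0.1273, 0.0542]
tcp_rot: [180.0, 0.0, 104.2]
wrist_force: [-0.2, -0.5, 0.2]
opening: -0.0003
```

Emit:
{"op": "send_rows", "data": {"plan": [[[0,0,0.006],[0,0,0],1],[[0,0,0.011],[0,0,0],1],[[0,0,0.015],[0,0,0],1],[[0,0,0.018],[0,0,0],1],[[0,0,0.021],[0,0,0],1],[[0,0,0.024],[0,0,0],1],[[0,0,0.024],[0,0,0],1]]}}

```text
time: 10.1
ee_pos: [0.5048, -0.1269, 0.0473]
tcp_rot: [180.0, 0.0, 104.2]
wrist_force: [-2.0, -0.1, 3.8]
opening: 0.0002
```

Emit:
{"op": "send_rows", "data": {"plan": [[[0,0,0.003],[0,0,0],1],[[0,0,0.006],[0,0,0],1],[[0,0,0.009],[0,0,0],1],[[0,0,0.012],[0,0,0],1],[[0,0,0.015],[0,0,0],1],[[0,0,0.018],[0,0,0],1],[[0,0,0.018],[0,0,0],1]]}}

```text
time: 10.8
ee_pos: [0.5048, -0.1269, 0.042]
tcp_rot: [180.0, 0.0, 104.2]
wrist_force: [-2.6, 1.0, 6.1]
opening: 0.0001
```

```bash
python3 -c "
from h import *
where()"
```

```text
{'time': 10.8, 'q': [-14.1118, 1.6183, -14.4221, 73.9558, 0.0007, -28.2896], 'ee_pos': [0.5048, -0.1269, 0.042], 'tcp_rot': [179.9963, 0.0012, 104.1778], 'wrist_force': [-2.6349, 1.0179, 6.0741], 'opening': 0.0001}
bento xy -0.1008002684546531 -0.010403018154335135
```

Key near its stop. I'll push a bit more to confirm the end stop.

Emit:
{"op": "send_rows", "data": {"plan": [[[0,0,0.002],[0,0,0],1],[[0,0,0.004],[0,0,0],1],[[0,0,0.004],[0,0,0],1]]}}

```text
time: 11.1
ee_pos: [0.5048, -0.1269, 0.0419]
tcp_rot: [180.0, 0.0, 104.2]
wrist_force: [-6.7, 0.9, 15.6]
opening: -0.0001
```

Emit:
{"op": "send_rows", "data": {"plan": [[[0,0,0.002],[0,0,0],1],[[0,0,0.004],[0,0,0],1],[[0,0,0.004],[0,0,0],1]]}}

```text
time: 11.4
ee_pos: [0.5048, -0.127, 0.0417]
tcp_rot: [179.9, 0.0, 104.2]
wrist_force: [-10.5, 3.3, 24.1]
opening: -0.0
```

End stop felt (24 N with no more travel). Lifting straight up, then away to the front.

Emit:
{"op": "send_rows", "data": {"plan": [[[0,0,-0.02],[0,0,0],1],[[0,0,-0.05],[0,0,0],1],[[0,0,-0.1],[0,0,0],1],[[0,0,-0.18],[0,0,0],1],[[0,0,-0.28],[0,0,0],1],[[0,0,-0.38],[0,0,0],1],[[0,-0.1,-0.48],[0,0,0],1],[[0,-0.2,-0.55],[0,0,0],1],[[0,-0.3,-0.55],[0,0,0],1],[[0,-0.3,-0.55],[0,0,0],1]]}}

```text
time: 12.4
ee_pos: [0.4158, -0.1496, 0.2065]
tcp_rot: [179.9, 0.1, 104.1]
wrist_force: [1.5, 0.0, -0.3]
opening: -0.0002
```

```bash
python3 -c "
from h import *
st()
Z=dict(egg_cup_mid=.031,toothpick_holder_mid=.0275,soy_bottle_mid=.065,sesame_jar_mid=.0375,tea_mug_mid=.0425)
a=camera('scene');cv2.imwrite('pics/s3.png',cv2.resize(a[60:300,130:430],None,fx=2.5,fy=2.5,interpolation=cv2.INTER_CUBIC))
for k in Z:
  print(k,[np.round(at_z('scene',x['point'],Z[k]),3) for x in place_of(k,'scene')[:1]])
K=get_calibration('scene');v=np.load('v.npy');c,s=np.cos(v[2]),np.sin(v[2])
for z in(.072,.0975): print('front lid corners at',z,[((np.array(proj('scene',[v[0]-c*.081-s*y,v[1]-s*.081+c*y,z]))-[130,60])*2.5).round() for y in(.131,-.131)])
"
```

```text
{'time': 12.4, 'q': [-19.7774, -10.3482, -7.4209, 92.7803, -0.0192, -33.8728], 'ee_pos': [0.4158, -0.1496, 0.2065], 'tcp_rot': [179.8886, 0.0979, 104.0952], 'wrist_force': [1.5396, 0.0198, -0.3291], 'opening': -0.0002}
egg_cup_mid [array([ 0.588, -0.284,  0.031])]
toothpick_holder_mid [array([0.496, 0.087, 0.027])]
soy_bottle_mid [array([0.776, 0.111, 0.065])]
sesame_jar_mid [array([ 0.782, -0.076,  0.037])]
tea_mug_mid [array([ 0.622, -0.453,  0.042])]
front lid corners at 0.072 [array([439., 257.]), array([258., 147.])]
front lid corners at 0.0975 [array([441., 243.]), array([257., 132.])]
```

View pics/s3.png

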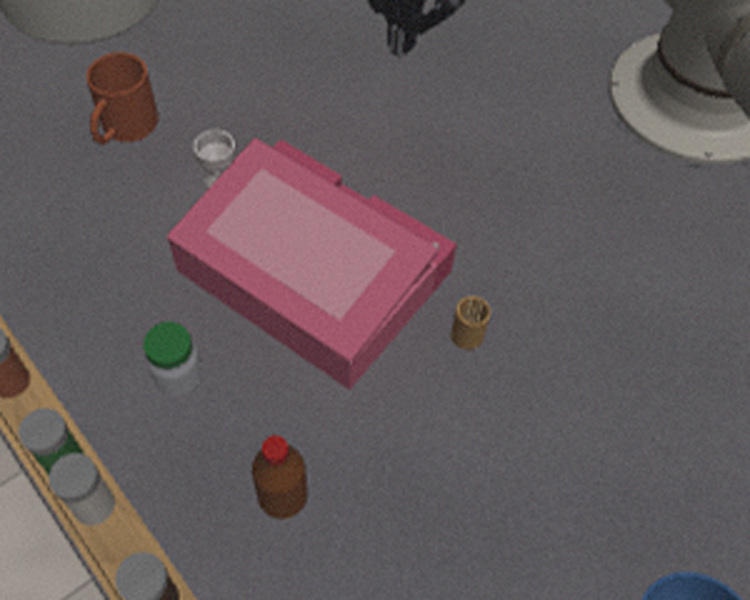

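The lid stands ajar: its front corners are at about (438,241) and (257,140), against (441,243) and (257,132) predicted for fully open. The objects are unmoved and the hand is clear.

```bash
python3 -c "
from h import *
o=st();print(np.abs(o['qd']).max());bot.job_done()"
```

```text
{'time': 12.7, 'q': [-19.5899, -9.9437, -7.366, 92.62, 0.0031, -33.7973], 'ee_pos': [0.4181, -0.1488, 0.2039], 'tcp_rot': [-179.9665, -0.0261, 104.2073], 'wrist_force': [0.0, -0.0191, 0.0493], 'opening': -0.0001}
0.14449185201699616
the job is handed in; nothing more can be done
```

The bento's lid is ajar, and I handed the job in at 12.7 s with the arm at rest and the wrist force near zero.

I set the closed fingertip on the white dot with about 4 N and swept it along the sill at 5–7 N. A 0.3 mm joint showed up at about y +28 mm. Contact was then lost at about y +5 mm, where I expected the notch from the camera. I moved to y −10 mm and pressed the key from z 54 mm to its hard stop at 42 mm. At the stop the force rose to 24 N with no more travel. Then I lifted the hand straight up and moved it away to the front.

- **Lid:** in the last scene picture its left front corner is within about 3 pixels of the fully open prediction. The right corner showed about 8 crop pixels (3 image pixels) lower than predicted, which is within my reading accuracy at that distance.
- **Surrounding objects:** they look unmoved in the last picture. The network placed the toothpick holder about 10 mm from its first estimate, but it shows at the same pixels in both pictures. I did not re-measure the rice bowl, which is far from the path and shows at the same place in the picture.
- **Early disagreement:** the first wrist view put the dot about 4 mm from where the other cameras did. The near view brought that down to about 1.5 mm.

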